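# Tip the offcut bin out and stand it back

### The job

Empty the tin tilting bin into the blue enamel dish: push its wooden bar over towards the dish with the fingertips until the bin tips right over and its three offcuts slide out into the dish, then push the bar back from the other side so that the bin stands fully upright on its rest again. Only push, gently: do not pinch the bar, do not touch the offcuts, and leave the dish and everything else on the shelf where it is. Finish clear of everything.

Things in the scene. Friction and masses are not known exactly. Their poses are not given: they have to be found in the camera images.
- bin (a joint): tilt of the tin bin about its pivot, rad: 0 = upright on its rest, 1.85 = tipped right over (hard stops). Damped hinge; the bin's weight holds it at either end: let go below about 0.9 it sinks back to 0, above about 1.3 it sinks on to 1.85, in 1 to 3 s. The weight takes under 5 N at the bar, the damping 0.6 N more per 0.1 m/s.
- stand: fixed green steel stand holding the tin bin between two cheeks 130 mm tall, 210 mm apart over all. Origin on the shelf below the pivot axis; y along the pivot axis, x level, the way the bin tips (towards the dish). The upright bin reaches from 140 mm behind the pivot (-x) to 35 mm ahead, is 150 mm wide, its rim up to 210 mm above the shelf.
- pivot (a point): middle of the bin's pivot axis, 115 mm above the shelf; its axes are those of the stand
- bar (a point): middle of the bin's push bar: a wooden sleeve that rolls freely, 15 mm thick, 150 mm long, parallel to the pivot axis, on two 10 mm arms fixed to the bin 85 mm either side. It circles the pivot at 200 mm: at tilt t it is 200*sin(t-0.785) mm ahead of the pivot and 200*cos(t-0.785) mm above it, so upright 141 behind, 141 above (45 mm over the rim); tipped over 175 ahead, 97 above.
- dish: blue enamel dish, rectangular, open, 190 mm (x) x 240 mm (y) x 40 mm high, walls and floor 5 mm, loose, 0.9 kg, standing in front of the bin where its load falls; origin under its centre
- offcut_a_mid (a point): cream soapstone offcut 32 x 26 x 22 mm, loose in the bin at the start; this point is its centre
- offcut_a: cream soapstone offcut 32 x 26 x 22 mm; origin under its centre
- offcut_b_mid (a point): maple offcut 34 x 24 x 24 mm, loose in the bin at the start; this point is its centre
- offcut_b: maple offcut 34 x 24 x 24 mm; origin under its centre
- offcut_c_mid (a point): pinkish soapstone offcut 28 x 28 x 20 mm, loose in the bin at the start; this point is its centre
- offcut_c: pinkish soapstone offcut 28 x 28 x 20 mm; origin under its centre
- lion: cream soapstone lion, 55 x 120 x 105 mm, standing; origin under its centre; a bystander, loose
- square: steel try square with dark wooden stock, lying flat, 120 x 190 x 16 mm; origin under the middle of the stock; a bystander, loose
- wax: jar of wax, 60 mm across, 70 mm tall; origin under its centre; a bystander, loose
- sander: cork sanding block 100 x 60 x 35 mm; origin under its centre; a bystander, loose
- brush: dusting brush lying flat; origin under its middle; a bystander, loose

How it is judged:
By the outcome, as a careful person would: the job done as asked, in the order asked, and still so for the second after the job is handed in, with the robot touching nothing.
It also fails if it takes over 56 s, if anything falls off the work surface, if the arm or the gripper's body presses on something with over 40 N, if the wrist force passes 120 N, or if a joint passes its speed limit or range.

### The arm

A 6-joint arm with a two-finger parallel gripper is mounted at the origin on the work surface. World frame = base frame: x ahead of the robot, y to its left, z up, the work surface at z = 0. Lengths are in m, angles in rad, forces in N, time in s.
With the tool pointing down it reaches from about 0.25 to 0.775 m from the base axis. Payload 4 kg.
Tool frame: the origin (TCP) lies on the centre line of the jaws, within the pads' length; the fingertips stand 19 mm ahead of it and the grasp point (between the pads) is the TCP (env.tip_extent is the distance from the TCP to the fingertips, in m); z points along the fingers, y is the line along which they close (so a half turn about z gives the same grasp; the last joint's range is limited). The gripper opens to 85 mm and grips with 20 to 120 N. Pads are 22 mm wide; open, the fingers measure 114 mm over their backs; the gripper's body (76 mm by 85 mm) begins 54 mm behind the grasp point. The pads swing forward as they close: fully open they stand 13 mm farther back than shut.
Start: joints at [-0.103, 0.087, 1.371, -0, 1.684, -0.103], TCP at [0.55, -0, 0.25] pointing down, gripper open.
Joint ranges: [-3.1, 3.1], [-0.76, 2.03], [0.27, 2.55], [-1.08, 4.22], [0.17, 2.65], [-2.57, 2.57]. Speed limits (rad/s): [2.79, 2.79, 3.14, 3.14, 3.14, 3.14].

### API

Orientations are given as a rotation vector (axis times angle).
In Python, from station import sensors, cams, order, env gives the robot as it stands.
- The arm moves only by the shell command python3 -m inch 'ROWS' [FORCE]. ROWS is JSON, a list of rows, each an object of numbers: "dx", "dy", "dz": the shift along the tool's x, y, z as a fraction of full scale; "twist": the turn about the tool's z as a fraction of full scale; "hand": the gripper's target within -1 to 1 (shut at 1, half-way at 0, fully open at -1). A call has exactly 5 rows; each row is the pose to reach, as a shift and turn from the pose commanded when the call began, along the tool's axes at that moment; what a row does not reach only later rows make up. Full scale, the value 1, is 200 mm for a shift and 45 degrees for a turn. A row lasts 1/12 s, in which the tool goes at most 41.7 mm and 7.16 degrees, less where a joint would pass 70% of its speed; a pose out of reach is approached as far as the arm can. A call with a number of a shift or a turn outside -1 to 1 is refused whole. A call with a gripper value outside its range is refused whole. The fingers move at their own pace and stop on an object; FORCE is the grip in N (left out, the last holds). Time passes only in rows, so rows that repeat a pose let the fingers close, or fill a call up. It gives the time, the measured TCP pose, the force, the opening and the grip force at its end, in the units of the state.
- sensors.get_state(): the state, without advancing time (a new reading comes with each control period).
- cams.get_image(name): name is "scene" or "side" or "wrist"; returns the picture (400x640x3 uint8, red, green, blue); there is no depth.
- cams.camera_model(name): a dict with "vfov" (degrees; the focal length in pixels is half the picture's height over the tangent of half this angle, whatever the lens; pixels are square), "cx", "cy" (the principal point, pixels), "origin" and "attitude" of the camera in the world; the wrist camera has in their place "T_tool_cam" (4x4, takes a point from camera to tool coordinates, whose origin is the TCP and whose axes are the flange's). Camera axes: x right, y down, z forward; pixel columns grow to the right and rows downward; lengths in m; the calibration is good to about 2 mm. The wrist camera is an equidistant fisheye: a pixel r from the principal point sees the ray r / f radians off the axis. A picture is of the moment at which its call begins: read the wrist's pose just before it. camera_model takes no time and is no camera call.
- order.job_done(): hands the job in; it is judged then, once.
The state is a dict: "t": time; "q": joint angles; "dq": joint speeds; "effort": joint torques, N m; "position": TCP position; "tool_rot": TCP orientation; "ft_force": force on the tool from outside, world axes, zero at the start; "wrist_torque": the same for the moment, N m; "width": opening from 0.0 (shut) to 1.0 (fully open); "gripper_force": force on a finger pad.
Only numpy, scipy, OpenCV 4.12 (cv2) and the standard library are available. Lean on these libraries where they do the work, as an engineer would, in place of code of your own. Each camera call takes 0.05 s, during which the arm holds its last target. There are 200 camera calls.

## Working session

There is one attempt and no reset: what is moved stays moved. The work goes in short steps, Python scripts to look and compute and a shell command to move; the robot and the scene stay as the last step left them, time stands still between calls to the robot, and variables do not carry over. Pictures are saved under pics/ and viewed, at most 10 in all, crops included, and the job is handed in when it is done.

```bash
ls; mkdir -p pics
python3 - <<'E'
from station import sensors,cams,order,env
import cv2,numpy as np
for n in("scene","side"):
    cv2.imwrite(f"pics/{n}0.png",cams.get_image(n)[:,:,::-1]); print(n,cams.camera_model(n))
s=sensors.get_state();print(s)
E
```

```text
pics
scene {'vfov': 55.41441867567732, 'cx': 323.182506960667, 'cy': 204.75534693959003, 'origin': array([ 1.26320988, -0.58146352,  0.96895223]), 'attitude': array([-2.06345315, -1.03649185,  0.48206287])}
side {'vfov': 50.98164462583729, 'cx': 318.911065297988, 'cy': 195.96218781008565, 'origin': array([-0.02139129,  0.65670472,  1.05793966]), 'attitude': array([-0.87054184,  2.55299544, -1.02562659])}
{'t': 0.1, 'q': array([-1.03113273e-01,  8.78997399e-02,  1.37217515e+00, -2.20588324e-05,
        1.68360900e+00, -1.03096478e-01]), 'dq': array([ 0.00081624, -0.00167825, -0.00447093, -0.00031457, -0.00081897,
        0.00187883]), 'effort': array([ 2.78635656e-03, -3.53014469e+01, -3.14218891e+01, -1.15072685e-04,
        7.91701314e-03, -1.45799942e-05]), 'position': array([5.49564814e-01, 2.63752652e-05, 2.49209412e-01]), 'tool_rot': array([-2.22032444e+00, -2.22028168e+00,  2.09703756e-03]), 'ft_force': array([ 0.2319704 ,  0.72661832, -0.14208399]), 'wrist_torque': array([-0.00563274,  0.02844583, -0.00043568]), 'gripper_force': 0.0, 'width': 0.9993545730576716}
```

View pics/scene0.png

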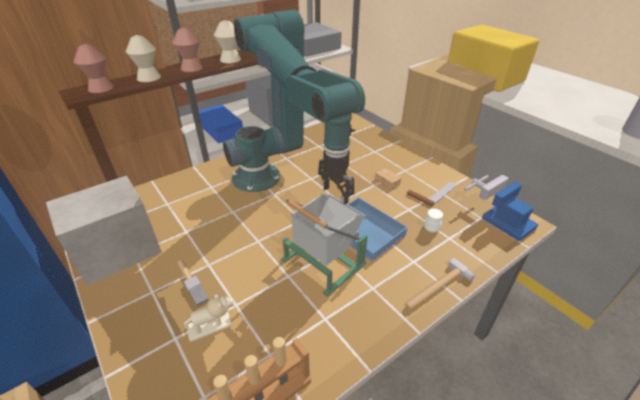

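View pics/side0.png

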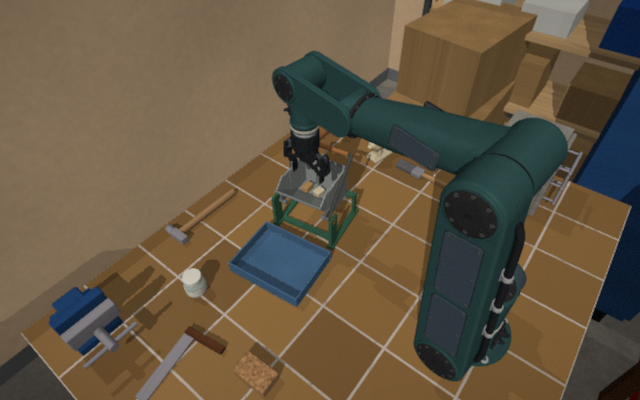

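The scene view shows the bin at about (328,220), its bar from (287,202) to (325,225) and beyond, and the dish at (372,228). The side view shows the dish at (280,262), the stand at (315,215), and the arm partly hiding the bin. I'll enlarge both.

```bash
cat > h.py <<'E'
from station import sensors,cams
import numpy as np,cv2
from scipy.spatial.transform import Rotation as R
def cam(n):
    m=cams.camera_model(n); return m,R.from_rotvec(m['attitude']).as_matrix(),200/np.tan(np.radians(m['vfov']/2))
def proj(n,p):
    m,A,f=cam(n); c=(np.atleast_2d(p)-m['origin'])@A; return c[:,:2]/c[:,2:]*f+[m['cx'],m['cy']]
def atz(n,uv,z):
    m,A,f=cam(n); uv=np.atleast_2d(uv); d=np.c_[(uv-[m['cx'],m['cy']])/f,np.ones(len(uv))]@A.T
    return m['origin']+d*((z-m['origin'][2])/d[:,2])[:,None]
E
python3 - <<'E'
import cv2,numpy as np
a=cv2.imread('pics/scene0.png')[170:300,270:420];b=cv2.imread('pics/side0.png')[140:310,220:390]
cv2.imwrite('pics/a.png',cv2.resize(a,None,fx=5,fy=4.6,interpolation=2) if 0 else cv2.resize(a,None,fx=4.6,fy=4.6,interpolation=2))
cv2.imwrite('pics/b.png',cv2.resize(b,None,fx=3.5,fy=3.5,interpolation=2))
E
```

```text
(no output)
```

View pics/a.png

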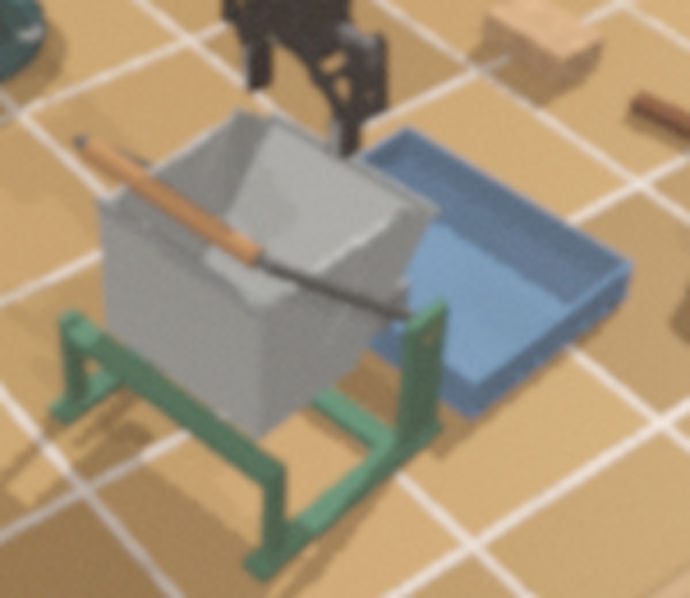

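View pics/b.png

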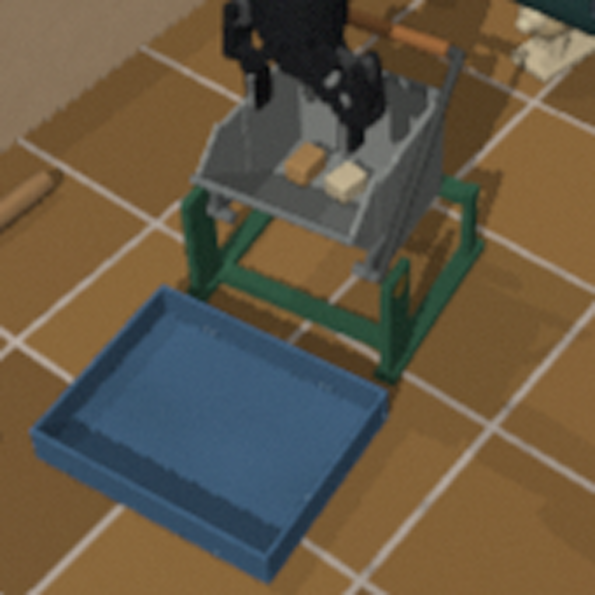

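Crop a (×4.6, origin 270,170): the sleeve ends are at about (84,143) and (256,253), and a cheek top is at (428,308). Crop b (×3.5, origin 220,140): the cheek tops are at (196,190) and (397,268), and the dish rim corners at (165,290), (388,395), (268,552) and (35,433). Now I'll fit the pose.

Run:
```python
from h import *
np.set_printoptions(precision=4,suppress=True)
sc=lambda p:np.array(p)/4.6+[270,170]
sd=lambda p:np.array(p)/3.5+[220,140]
bar=atz('scene',sc([[84,143],[256,253]]),.256);print('bar',bar,np.linalg.norm(bar[1]-bar[0]))
b2=atz('side',sd([[452,48]]),.256);print('bar arm end side',b2)
ch=atz('side',sd([[196,190],[397,268]]),.13);print('cheeks',ch,np.linalg.norm(ch[1]-ch[0]),ch.mean(0))
print('cheek sc',atz('scene',sc([[428,308]]),.13))
ft=atz('scene',sc([[262,575],[60,412]]),.0);print('feet back',ft)
d=atz('side',sd([[165,290],[388,395],[268,552],[35,433]]),.04);print('dish',d,d.mean(0),np.linalg.norm(np.diff(d,axis=0),axis=1))
d=atz('scene',sc([[408,130],[632,265],[475,385]]),.04);print('dish scene',d,(d[0]+d[2])/2,np.linalg.norm(np.diff(d,axis=0),axis=1))
# fit
from scipy.optimize import least_squares
obs=[('scene',sc([84,143]),[-.141,.075,.256]),('scene',sc([256,253]),[-.141,-.075,.256]),('side',sd([196,190]),[0,-.1,.13]),('side',sd([397,268]),[0,.1,.13]),('scene',sc([428,308]),[0,-.1,.13])]
def P(v,l):
    c,s=np.cos(v[2]),np.sin(v[2]);l=np.array(l);return np.array([v[0]+c*l[0]-s*l[1],v[1]+s*l[0]+c*l[1],l[2]])
best=min((least_squares(lambda v:np.concatenate([proj(n,P(v,l))[0]-u for n,u,l in obs]),[.55,-.15,y]) for y in(0,1.5,3,-1.5)),key=lambda r:r.cost)
print(best.x,np.round(best.fun,1)); print('bar',P(best.x,[-.141,0,.256]))
```

```text
bar [[ 0.4999 -0.1365  0.256 ]
 [ 0.6494 -0.1103  0.256 ]] 0.15179001626448765
bar arm end side [[ 0.4992 -0.1383  0.256 ]]
cheeks [[ 0.65    0.0315  0.13  ]
 [ 0.4542 -0.0027  0.13  ]] 0.1988166295235097 [0.5521 0.0144 0.13  ]
cheek sc [[0.6548 0.0339 0.13  ]]
feet back [[ 0.6868 -0.1308  0.    ]
 [ 0.481  -0.1618  0.    ]]
dish [[0.6523 0.0826 0.04  ]
 [0.4207 0.0534 0.04  ]
 [0.4048 0.2312 0.04  ]
 [0.6319 0.2642 0.04  ]] [0.5274 0.1579 0.04  ] [0.2334 0.1785 0.2295]
dish scene [[0.4174 0.229  0.04  ]
 [0.6481 0.2588 0.04  ]
 [0.6691 0.0748 0.04  ]] [0.5433 0.1519 0.04  ] [0.2326 0.1852]
[0.5526 0.0153 1.7395] [ 0.5  0.4 -0.   0.3 -0.4 -0.  -0.2  0.3 -1.2 -0.4]
bar [ 0.5763 -0.1237  0.256 ]
```

The pose fits well: the pivot is over (0.553, 0.015), tipping towards (-0.168, 0.986), and the bar centre is at (0.576, -0.124, 0.256). Residuals are about 1 px, the sleeve measures 152 mm, and the cheeks are about 200 mm apart. First move: lift, shut the fingers and align to the bin.

```bash
python3 -c "
from station import env;print(env.tip_extent)"; python3 -m inch '[{"dz":-0.1,"twist":-0.05,"hand":1},{"dz":-0.25,"twist":-0.12,"hand":1},{"dz":-0.4,"twist":-0.18,"hand":1},{"dz":-0.5,"twist":-0.215,"hand":1},{"dz":-0.5,"twist":-0.215,"hand":1}]' 20
cat >> h.py <<'E'
O=np.array([.5526,.0153]);YAW=1.7395
def stand():
    s=sensors.get_state();d=s['position'][:2]-O;c,n=np.cos(YAW),np.sin(YAW)
    print('t %.2f s %.4f lat(tool y) %.4f z %.4f tip %.4f'%(s['t'],d@[c,n],-(d@[-n,c]),s['position'][2],s['position'][2]-.019),'f',np.round(s['ft_force'],1),'w',round(s['width'],2), 'toolx',np.round(R.from_rotvec(s['tool_rot']).as_matrix()[:,0],3))
E
python3 -c "from h import *;stand()"
```

```text
0.019
t 0.10 s -0.0145 lat(tool y) -0.0056 z 0.2492 tip 0.2302 f [ 0.2  0.7 -0.1] w 1.0 toolx [0. 1. 0.]invalid input
```

```bash
python3 -m inch '[{"dx":0,"dy":0,"dz":-0.1,"twist":-0.05,"hand":1},{"dx":0,"dy":0,"dz":-0.25,"twist":-0.12,"hand":1},{"dx":0,"dy":0,"dz":-0.4,"twist":-0.18,"hand":1},{"dx":0,"dy":0,"dz":-0.5,"twist":-0.215,"hand":1},{"dx":0,"dy":0,"dz":-0.5,"twist":-0.215,"hand":1}]' 20; 
python3 -c "from h import *;stand()"
```

```text
t: 0.52
position: [0.5511, -0.0001, 0.3559]
tool_rot: [2.02, 2.396, 0.008]
ft_force: [-0.3, -0.5, 1.7]
width: 0.298
gripper_force: 0.0
t 0.52 s -0.0150 lat(tool y) -0.0040 z 0.3559 tip 0.3369 f [-0.3 -0.5  1.7] w 0.3 toolx [-0.169  0.986 -0.003]
```

```bash
python3 -m inch '[{"dx":-0.15,"dy":0.02,"dz":0,"twist":0,"hand":1},{"dx":-0.33,"dy":0.02,"dz":0,"twist":0,"hand":1},{"dx":-0.52,"dy":0.02,"dz":0,"twist":0,"hand":1},{"dx":-0.7,"dy":0.02,"dz":0,"twist":0,"hand":1},{"dx":-0.8,"dy":0.02,"dz":0,"twist":0,"hand":1}]'
python3 -m inch '[{"dx":-0.1,"dy":0,"dz":0,"twist":0,"hand":1},{"dx":-0.11,"dy":0,"dz":0,"twist":0,"hand":1},{"dx":-0.11,"dy":0,"dz":0,"twist":0,"hand":1},{"dx":-0.11,"dy":0,"dz":0,"twist":0,"hand":1},{"dx":-0.11,"dy":0,"dz":0,"twist":0,"hand":1}]'
python3 - <<'E'
from h import *
stand()
a=[cams.get_image(n) for n in("scene","side")]
cv2.imwrite('pics/c.png',np.hstack([cv2.resize(a[0][130:300,250:420],(400,400)),cv2.resize(a[1][80:310,220:450],(400,400))])[:,:,::-1])
E
```

```text
t: 0.93
position: [0.5807, -0.1606, 0.3478]
tool_rot: [-2.029, -2.395, 0.004]
ft_force: [0.5, 0.9, -0.9]
width: -0.004
gripper_force: 0.0
t: 1.35
position: [0.5844, -0.1776, 0.3501]
tool_rot: [-2.024, -2.402, -0.0]
ft_force: [-0.1, 0.8, -0.6]
width: -0.002
gripper_force: 0.0
t 1.35 s -0.1955 lat(tool y) -0.0010 z 0.3501 tip 0.3311 f [-0.1  0.8 -0.6] w -0.0 toolx [-0.169  0.986  0.001]
```

View pics/c.png

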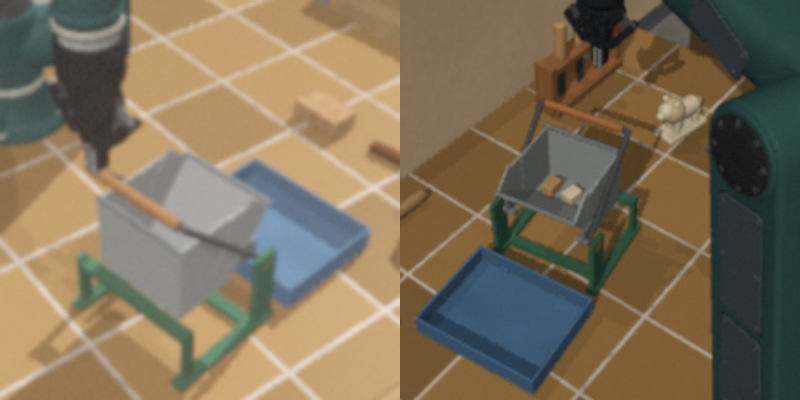

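The fingers are shut and behind the bar, with the bar (545,103)-(628,132) still upright and nothing disturbed. Now I'll descend to about 12 mm below the bar's axis and approach it slowly.

```bash
python3 -m inch '[{"dx":0,"dy":0,"dz":0.1,"twist":0,"hand":1},{"dx":0,"dy":0,"dz":0.22,"twist":0,"hand":1},{"dx":0,"dy":0,"dz":0.33,"twist":0,"hand":1},{"dx":0,"dy":0,"dz":0.41,"twist":0,"hand":1},{"dx":0,"dy":0,"dz":0.44,"twist":0,"hand":1}]'
python3 -m inch '[{"dx":0.03,"dy":0,"dz":0,"twist":0,"hand":1},{"dx":0.06,"dy":0,"dz":0,"twist":0,"hand":1},{"dx":0.09,"dy":0,"dz":0,"twist":0,"hand":1},{"dx":0.115,"dy":0,"dz":0,"twist":0,"hand":1},{"dx":0.14,"dy":0,"dz":0,"twist":0,"hand":1}]'
python3 -c "from h import *;stand()"
python3 -m inch '[{"dx":0.02,"dy":0,"dz":0,"twist":0,"hand":1},{"dx":0.04,"dy":0,"dz":0,"twist":0,"hand":1},{"dx":0.06,"dy":0,"dz":0,"twist":0,"hand":1},{"dx":0.08,"dy":0,"dz":-0.01,"twist":0,"hand":1},{"dx":0.1,"dy":0,"dz":-0.03,"twist":0,"hand":1}]'
python3 -c "from h import *;stand()"
```

```text
t: 1.87
position: [0.5835, -0.1773, 0.259]
tool_rot: [-2.021, -2.398, 0.002]
ft_force: [0.7, -0.1, 0.1]
width: -0.004
gripper_force: 0.0
t: 2.28
position: [0.5802, -0.1504, 0.2641]
tool_rot: [2.024, 2.399, 0.002]
ft_force: [-0.6, 0.6, 0.2]
width: 0.006
gripper_force: 0.0
t 2.28 s -0.1680 lat(tool y) -0.0006 z 0.2641 tip 0.2451 f [-0.6  0.6  0.2] w 0.01 toolx [-0.169  0.986 -0.001]
t: 2.7
position: [0.5769, -0.1324, 0.2682]
tool_rot: [2.026, 2.398, -0.002]
ft_force: [3.1, -3.5, -0.3]
width: -0.003
gripper_force: 2.1
t 2.70 s -0.1497 lat(tool y) -0.0009 z 0.2682 tip 0.2492 f [ 3.1 -3.5 -0.3] w -0.0 toolx [-0.167  0.986 -0.002]
```

Contact is made (about 4 N). I'll push along the arc at about 0.1 m/s, checking force and position.

```bash
python3 -m inch '[{"dx":0.04,"dy":0,"dz":-0.05,"twist":0,"hand":1},{"dx":0.08,"dy":0,"dz":-0.09,"twist":0,"hand":1},{"dx":0.12,"dy":0,"dz":-0.12,"twist":0,"hand":1},{"dx":0.16,"dy":0,"dz":-0.145,"twist":0,"hand":1},{"dx":0.2,"dy":0,"dz":-0.165,"twist":0,"hand":1}]'
python3 -m inch '[{"dx":0.04,"dy":0,"dz":-0.018,"twist":0,"hand":1},{"dx":0.08,"dy":0,"dz":-0.035,"twist":0,"hand":1},{"dx":0.12,"dy":0,"dz":-0.05,"twist":0,"hand":1},{"dx":0.16,"dy":0,"dz":-0.063,"twist":0,"hand":1},{"dx":0.2,"dy":0,"dz":-0.075,"twist":0,"hand":1}]'
python3 - <<'E'
from h import *
stand()
a=[cams.get_image(n) for n in("scene","side")]
cv2.imwrite('pics/d.png',np.hstack([cv2.resize(a[0][130:300,250:420],(400,400)),cv2.resize(a[1][80:310,220:450],(400,400))])[:,:,::-1])
E
```

```text
t: 3.12
position: [0.5701, -0.0915, 0.3024]
tool_rot: [2.025, 2.399, 0.002]
ft_force: [3.8, -2.4, 0.1]
width: -0.001
gripper_force: 1.8
t: 3.53
position: [0.5627, -0.0516, 0.3163]
tool_rot: [-2.025, -2.401, 0.0]
ft_force: [2.9, -2.5, -0.1]
width: 0.001
gripper_force: 1.4
t 3.53 s -0.0676 lat(tool y) -0.0013 z 0.3163 tip 0.2973 f [ 2.9 -2.5 -0.1] w 0.0 toolx [-0.168  0.986  0.   ]
```

View pics/d.png

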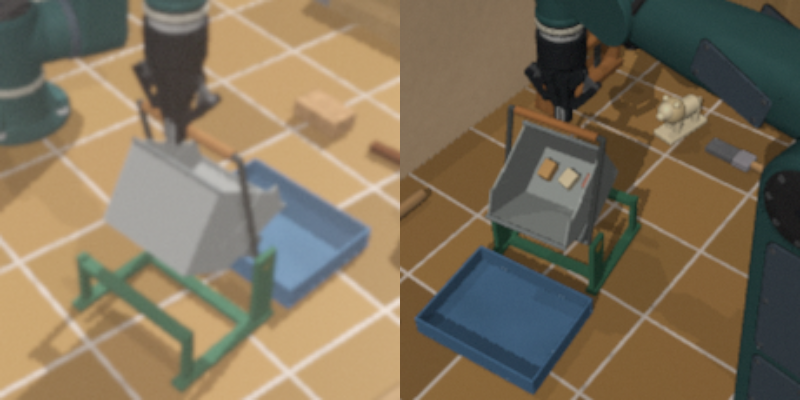

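The bar (513,110)-(600,135) rides on the fingertips and the bin is about half over, with the offcuts still inside. I'll carry on.

```bash
python3 -m inch '[{"dx":0.04,"dy":0,"dz":-0.01,"twist":0,"hand":1},{"dx":0.08,"dy":0,"dz":-0.018,"twist":0,"hand":1},{"dx":0.12,"dy":0,"dz":-0.023,"twist":0,"hand":1},{"dx":0.16,"dy":0,"dz":-0.027,"twist":0,"hand":1},{"dx":0.2,"dy":0,"dz":-0.03,"twist":0,"hand":1}]'
python3 -m inch '[{"dx":0.04,"dy":0,"dz":0,"twist":0,"hand":1},{"dx":0.08,"dy":0,"dz":0,"twist":0,"hand":1},{"dx":0.12,"dy":0,"dz":0,"twist":0,"hand":1},{"dx":0.16,"dy":0,"dz":0.005,"twist":0,"hand":1},{"dx":0.2,"dy":0,"dz":0.01,"twist":0,"hand":1}]'
python3 -m inch '[{"dx":0.04,"dy":0,"dz":0.008,"twist":0,"hand":1},{"dx":0.08,"dy":0,"dz":0.018,"twist":0,"hand":1},{"dx":0.12,"dy":0,"dz":0.03,"twist":0,"hand":1},{"dx":0.16,"dy":0,"dz":0.042,"twist":0,"hand":1},{"dx":0.2,"dy":0,"dz":0.055,"twist":0,"hand":1}]'
python3 -m inch '[{"dx":0.04,"dy":0,"dz":0.016,"twist":0,"hand":1},{"dx":0.08,"dy":0,"dz":0.035,"twist":0,"hand":1},{"dx":0.12,"dy":0,"dz":0.057,"twist":0,"hand":1},{"dx":0.16,"dy":0,"dz":0.08,"twist":0,"hand":1},{"dx":0.2,"dy":0,"dz":0.105,"twist":0,"hand":1}]'
python3 - <<'E'
from h import *
stand()
a=[cams.get_image(n) for n in("scene","side")]
cv2.imwrite('pics/e.png',np.hstack([cv2.resize(a[0][130:300,250:420],(400,400)),cv2.resize(a[1][80:310,220:450],(400,400))])[:,:,::-1])
E
```

```text
t: 4.05
position: [0.556, -0.0123, 0.3224]
tool_rot: [-2.026, -2.401, 0.0]
ft_force: [2.0, -2.3, 0.4]
width: 0.001
gripper_force: 1.0
t: 4.47
position: [0.5493, 0.0272, 0.3202]
tool_rot: [-2.026, -2.401, 0.0]
ft_force: [1.9, -0.7, -1.2]
width: -0.002
gripper_force: 0.7
t: 4.88
position: [0.5426, 0.0666, 0.3089]
tool_rot: [-2.026, -2.401, 0.0]
ft_force: [0.6, -0.8, -0.4]
width: -0.0
gripper_force: 0.5
t: 5.3
position: [0.5359, 0.106, 0.2878]
tool_rot: [-2.026, -2.401, 0.0]
ft_force: [0.8, -0.3, -0.4]
width: 0.002
gripper_force: 0.2
t 5.30 s 0.0923 lat(tool y) -0.0013 z 0.2878 tip 0.2688 f [ 0.8 -0.3 -0.4] w 0.0 toolx [-0.168  0.986  0.   ]
```

View pics/e.png

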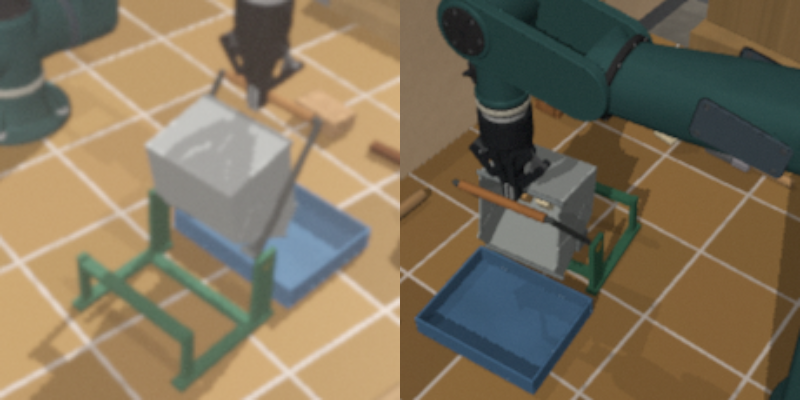

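The bar (455,183)-(545,218) is past the balance point, at about 1.37 rad. I'll give a last short push, then lift straight out and move across to the front, staying high.

```bash
python3 -m inch '[{"dx":0.04,"dy":0,"dz":0.025,"twist":0,"hand":1},{"dx":0.075,"dy":0,"dz":0.05,"twist":0,"hand":1},{"dx":0.08,"dy":0,"dz":-0.08,"twist":0,"hand":1},{"dx":0.085,"dy":0,"dz":-0.25,"twist":0,"hand":1},{"dx":0.085,"dy":0,"dz":-0.42,"twist":0,"hand":1}]'
python3 -m inch '[{"dx":0.05,"dy":0,"dz":-0.1,"twist":0,"hand":1},{"dx":0.2,"dy":0,"dz":-0.1,"twist":0,"hand":1},{"dx":0.38,"dy":0,"dz":-0.1,"twist":0,"hand":1},{"dx":0.52,"dy":0,"dz":-0.1,"twist":0,"hand":1},{"dx":0.6,"dy":0,"dz":-0.1,"twist":0,"hand":1}]'
for i in 1 2 3 4; do python3 -m inch '[{"dx":0,"dy":0,"dz":0,"twist":0,"hand":1},{"dx":0,"dy":0,"dz":0,"twist":0,"hand":1},{"dx":0,"dy":0,"dz":0,"twist":0,"hand":1},{"dx":0,"dy":0,"dz":0,"twist":0,"hand":1},{"dx":0,"dy":0,"dz":0,"twist":0,"hand":1}]' >/dev/null; done
python3 - <<'E'
from h import *
stand()
a=[cams.get_image(n) for n in("scene","side")]
cv2.imwrite('pics/f.png',np.hstack([cv2.resize(a[0][130:300,250:420],(400,400)),cv2.resize(a[1][80:310,220:450],(400,400))])[:,:,::-1])
E
```

```text
t: 5.82
position: [0.5325, 0.1225, 0.3714]
tool_rot: [-2.024, -2.399, 0.005]
ft_force: [0.9, 0.3, 0.7]
width: -0.001
gripper_force: 0.0
t: 6.23
position: [0.5122, 0.2432, 0.3921]
tool_rot: [-2.022, -2.403, -0.001]
ft_force: [0.3, -0.4, -0.7]
width: -0.002
gripper_force: 0.0
t 7.90 s 0.2283 lat(tool y) -0.0012 z 0.3923 tip 0.3733 f [-0.7  0.1 -0.2] w -0.0 toolx [-0.168  0.986 -0.   ]
```

View pics/f.png

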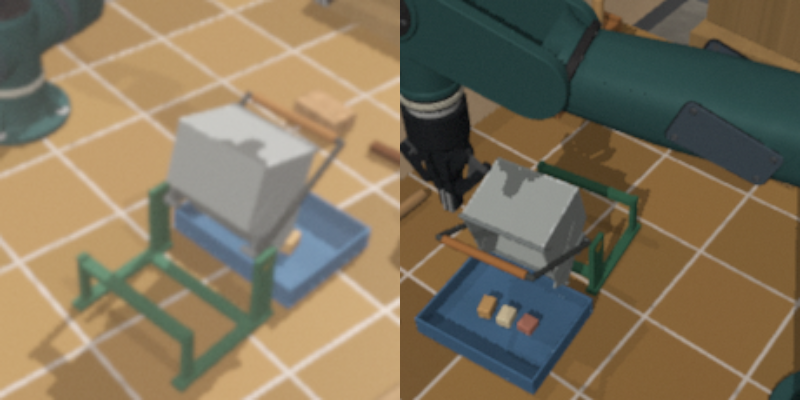

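All three offcuts lie in the dish at (487,305), (507,317) and (528,323), and the bin is tipped with its bar at (443,238)-(527,272). I'll check the bar position before descending in front of it.

```bash
python3 -m inch '[{"dx":0,"dy":0,"dz":0,"twist":0,"hand":1},{"dx":0,"dy":0,"dz":0,"twist":0,"hand":1},{"dx":0,"dy":0,"dz":0,"twist":0,"hand":1},{"dx":0,"dy":0,"dz":0,"twist":0,"hand":1},{"dx":0,"dy":0,"dz":0,"twist":0,"hand":1}]' >/dev/null
python3 - <<'E'
from h import *
k=230/400
c,n=np.cos(YAW),np.sin(YAW)
for m,uv in (('side',[[(443-400)*k+220,238*k+80],[(527-400)*k+220,272*k+80]]),('scene',[[248*.425+250,97*.425+130],[340*.425+250,143*.425+130]])):
    p=atz(m,uv,.212); d=p[:,:2]-O; print(m,p,'s',d@[c,n],'lat',-(d@[-n,c]))
E
```

```text
side [[0.60085235 0.20064243 0.212     ]
 [0.45434111 0.17276625 0.212     ]] s [0.17460938 0.17172885] lat [ 0.07868716 -0.07042463]
scene [[0.45258712 0.16890642 0.212     ]
 [0.61386042 0.19878152 0.212     ]] s [0.16821833 0.17059078] lat [-0.0728018   0.09119811]
```

The bar is at s ≈ 0.173 as expected, fully over. Descending in front of it, then approaching.

```bash
python3 -m inch '[{"dx":0,"dy":0,"dz":0.12,"twist":0,"hand":1},{"dx":0,"dy":0,"dz":0.28,"twist":0,"hand":1},{"dx":0,"dy":0,"dz":0.45,"twist":0,"hand":1},{"dx":0,"dy":0,"dz":0.6,"twist":0,"hand":1},{"dx":0,"dy":0,"dz":0.7,"twist":0,"hand":1}]'
python3 -m inch '[{"dx":0,"dy":0,"dz":0.08,"twist":0,"hand":1},{"dx":0,"dy":0,"dz":0.14,"twist":0,"hand":1},{"dx":0,"dy":0,"dz":0.175,"twist":0,"hand":1},{"dx":-0.02,"dy":0,"dz":0.175,"twist":0,"hand":1},{"dx":-0.05,"dy":0,"dz":0.175,"twist":0,"hand":1}]'
python3 -m inch '[{"dx":-0.02,"dy":0,"dz":0,"twist":0,"hand":1},{"dx":-0.04,"dy":0,"dz":0,"twist":0,"hand":1},{"dx":-0.06,"dy":0,"dz":0,"twist":0,"hand":1},{"dx":-0.08,"dy":0,"dz":0,"twist":0,"hand":1},{"dx":-0.1,"dy":0,"dz":0,"twist":0,"hand":1}]'
python3 -c "from h import *;stand()"
```

```text
t: 8.83
position: [0.5119, 0.2398, 0.2484]
tool_rot: [-2.025, -2.399, 0.007]
ft_force: [0.0, 0.7, 0.2]
width: 0.002
gripper_force: 0.0
t: 9.25
position: [0.5151, 0.2305, 0.218]
tool_rot: [2.025, 2.401, 0.001]
ft_force: [0.4, -0.0, 0.2]
width: 0.003
gripper_force: 0.0
t: 9.67
position: [0.5184, 0.2101, 0.2178]
tool_rot: [2.026, 2.4, 0.001]
ft_force: [0.2, 0.2, 0.2]
width: 0.001
gripper_force: 0.0
t 9.67 s 0.1978 lat(tool y) -0.0010 z 0.2178 tip 0.1988 f [0.2 0.2 0.2] w 0.0 toolx [-0.168  0.986  0.   ]
```

```bash
python3 -m inch '[{"dx":-0.02,"dy":0,"dz":0,"twist":0,"hand":1},{"dx":-0.04,"dy":0,"dz":-0.03,"twist":0,"hand":1},{"dx":-0.06,"dy":0,"dz":-0.06,"twist":0,"hand":1},{"dx":-0.08,"dy":0,"dz":-0.09,"twist":0,"hand":1},{"dx":-0.1,"dy":0,"dz":-0.12,"twist":0,"hand":1}]'
python3 -c "from h import *;stand()"
python3 -m inch '[{"dx":-0.03,"dy":0,"dz":-0.035,"twist":0,"hand":1},{"dx":-0.06,"dy":0,"dz":-0.07,"twist":0,"hand":1},{"dx":-0.09,"dy":0,"dz":-0.1,"twist":0,"hand":1},{"dx":-0.12,"dy":0,"dz":-0.13,"twist":0,"hand":1},{"dx":-0.15,"dy":0,"dz":-0.155,"twist":0,"hand":1}]'
python3 - <<'E'
from h import *
stand()
a=[cams.get_image(n) for n in("scene","side")]
cv2.imwrite('pics/g.png',np.hstack([cv2.resize(a[0][130:300,250:420],(400,400)),cv2.resize(a[1][80:310,220:450],(400,400))])[:,:,::-1])
E
```

```text
t: 10.08
position: [0.5213, 0.191, 0.2423]
tool_rot: [-2.025, -2.401, -0.001]
ft_force: [-1.6, 2.2, -0.0]
width: -0.002
gripper_force: 1.6
t 10.08 s 0.1785 lat(tool y) -0.0014 z 0.2423 tip 0.2233 f [-1.6  2.2 -0. ] w -0.0 toolx [-0.169  0.986  0.001]
t: 10.5
position: [0.5266, 0.1603, 0.2731]
tool_rot: [2.026, 2.4, -0.001]
ft_force: [-2.7, 2.2, -0.3]
width: -0.002
gripper_force: 1.1
t 10.50 s 0.1473 lat(tool y) -0.0013 z 0.2731 tip 0.2541 f [-2.7  2.2 -0.3] w -0.0 toolx [-0.168  0.986 -0.001]
```

View pics/g.png

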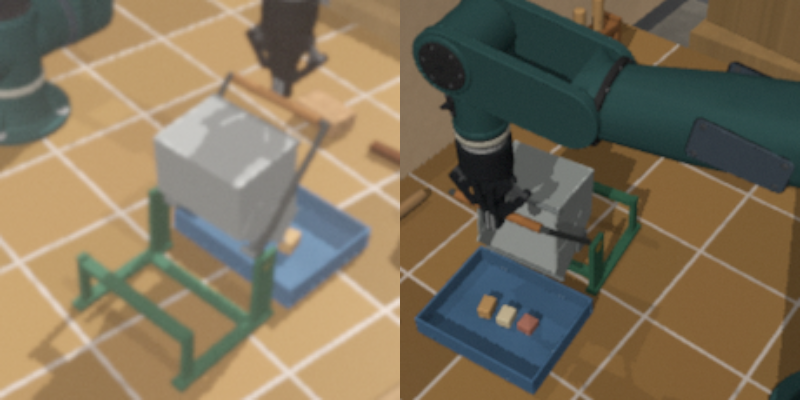

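The bar is rising on the fingertips with about 4 N, and the offcuts stay in the dish. I'll continue back over the top.

```bash
python3 -m inch '[{"dx":-0.04,"dy":0,"dz":-0.033,"twist":0,"hand":1},{"dx":-0.08,"dy":0,"dz":-0.063,"twist":0,"hand":1},{"dx":-0.12,"dy":0,"dz":-0.09,"twist":0,"hand":1},{"dx":-0.16,"dy":0,"dz":-0.114,"twist":0,"hand":1},{"dx":-0.2,"dy":0,"dz":-0.135,"twist":0,"hand":1}]'
python3 -m inch '[{"dx":-0.04,"dy":0,"dz":-0.018,"twist":0,"hand":1},{"dx":-0.08,"dy":0,"dz":-0.035,"twist":0,"hand":1},{"dx":-0.12,"dy":0,"dz":-0.05,"twist":0,"hand":1},{"dx":-0.16,"dy":0,"dz":-0.063,"twist":0,"hand":1},{"dx":-0.2,"dy":0,"dz":-0.075,"twist":0,"hand":1}]'
python3 -m inch '[{"dx":-0.04,"dy":0,"dz":-0.01,"twist":0,"hand":1},{"dx":-0.08,"dy":0,"dz":-0.018,"twist":0,"hand":1},{"dx":-0.12,"dy":0,"dz":-0.023,"twist":0,"hand":1},{"dx":-0.16,"dy":0,"dz":-0.027,"twist":0,"hand":1},{"dx":-0.2,"dy":0,"dz":-0.03,"twist":0,"hand":1}]'
python3 -m inch '[{"dx":-0.04,"dy":0,"dz":0,"twist":0,"hand":1},{"dx":-0.08,"dy":0,"dz":0,"twist":0,"hand":1},{"dx":-0.12,"dy":0,"dz":0,"twist":0,"hand":1},{"dx":-0.16,"dy":0,"dz":0.005,"twist":0,"hand":1},{"dx":-0.2,"dy":0,"dz":0.01,"twist":0,"hand":1}]'
python3 -m inch '[{"dx":-0.04,"dy":0,"dz":0.008,"twist":0,"hand":1},{"dx":-0.08,"dy":0,"dz":0.018,"twist":0,"hand":1},{"dx":-0.12,"dy":0,"dz":0.03,"twist":0,"hand":1},{"dx":-0.16,"dy":0,"dz":0.042,"twist":0,"hand":1},{"dx":-0.2,"dy":0,"dz":0.055,"twist":0,"hand":1}]'
python3 -m inch '[{"dx":-0.04,"dy":0,"dz":0.016,"twist":0,"hand":1},{"dx":-0.08,"dy":0,"dz":0.035,"twist":0,"hand":1},{"dx":-0.12,"dy":0,"dz":0.055,"twist":0,"hand":1},{"dx":-0.16,"dy":0,"dz":0.077,"twist":0,"hand":1},{"dx":-0.2,"dy":0,"dz":0.1,"twist":0,"hand":1}]'
python3 -c "from h import *;stand()"
```

```text
t: 11.02
position: [0.5334, 0.1208, 0.3001]
tool_rot: [2.026, 2.4, -0.0]
ft_force: [-0.3, 1.1, 0.0]
width: 0.0
gripper_force: 0.6
t: 11.43
position: [0.5401, 0.0815, 0.3145]
tool_rot: [2.026, 2.4, -0.001]
ft_force: [-0.6, 0.2, -0.9]
width: 0.002
gripper_force: 0.2
t: 11.85
position: [0.5469, 0.0421, 0.3204]
tool_rot: [2.026, 2.401, -0.0]
ft_force: [0.4, -0.3, -0.2]
width: 0.001
gripper_force: 0.0
t: 12.27
position: [0.5536, 0.0028, 0.3182]
tool_rot: [2.026, 2.401, -0.0]
ft_force: [-0.2, -0.4, 0.2]
width: 0.002
gripper_force: 0.0
t: 12.68
position: [0.5603, -0.0366, 0.307]
tool_rot: [-2.026, -2.401, 0.0]
ft_force: [0.7, 0.9, -0.4]
width: 0.001
gripper_force: 0.0
t: 13.1
position: [0.567, -0.076, 0.2868]
tool_rot: [-2.026, -2.401, 0.0]
ft_force: [-0.2, 0.5, 0.4]
width: 0.003
gripper_force: 0.0
t 13.10 s -0.0924 lat(tool y) -0.0011 z 0.2868 tip 0.2678 f [-0.2  0.5  0.4] w 0.0 toolx [-0.168  0.986  0.   ]
```

The bin went ahead on its own below 0.9 rad, with zero contact since. I'll lift clear, wait and look.

```bash
python3 -m inch '[{"dx":0.02,"dy":0,"dz":-0.1,"twist":0,"hand":1},{"dx":0.04,"dy":0,"dz":-0.25,"twist":0,"hand":1},{"dx":0.06,"dy":0,"dz":-0.42,"twist":0,"hand":1},{"dx":0.08,"dy":0,"dz":-0.55,"twist":0,"hand":1},{"dx":0.1,"dy":0,"dz":-0.6,"twist":0,"hand":1}]'
python3 -m inch '[{"dx":0.1,"dy":0,"dz":0,"twist":0,"hand":1},{"dx":0.2,"dy":0,"dz":0,"twist":0,"hand":1},{"dx":0.35,"dy":0,"dz":0,"twist":0,"hand":1},{"dx":0.48,"dy":0,"dz":0,"twist":0,"hand":1},{"dx":0.55,"dy":0,"dz":0,"twist":0,"hand":1}]'
for i in 1 2 3 4 5 6; do python3 -m inch '[{"dx":0,"dy":0,"dz":0,"twist":0,"hand":1},{"dx":0,"dy":0,"dz":0,"twist":0,"hand":1},{"dx":0,"dy":0,"dz":0,"twist":0,"hand":1},{"dx":0,"dy":0,"dz":0,"twist":0,"hand":1},{"dx":0,"dy":0,"dz":0,"twist":0,"hand":1}]' >/dev/null; done
python3 - <<'E'
from h import *
stand()
a=[cams.get_image(n) for n in("scene","side")]
for n,i in zip(("scene","side"),a): cv2.imwrite(f'pics/{n}9.png',i[:,:,::-1])
cv2.imwrite('pics/i.png',np.hstack([cv2.resize(a[0][130:300,250:420],(400,400)),cv2.resize(a[1][80:310,220:450],(400,400))])[:,:,::-1])
E
```

```text
t: 13.52
position: [0.564, -0.0558, 0.4122]
tool_rot: [2.022, 2.395, 0.006]
ft_force: [-0.4, 0.2, 0.9]
width: 0.002
gripper_force: 0.0
t: 13.93
position: [0.5445, 0.0552, 0.406]
tool_rot: [-2.022, -2.402, 0.0]
ft_force: [-0.6, -0.9, -0.3]
width: -0.002
gripper_force: 0.0
t 16.43 s 0.0383 lat(tool y) -0.0011 z 0.4073 tip 0.3883 f [-1.  -0.  -0.1] w 0.0 toolx [-0.168  0.986 -0.   ]
```

View pics/i.png

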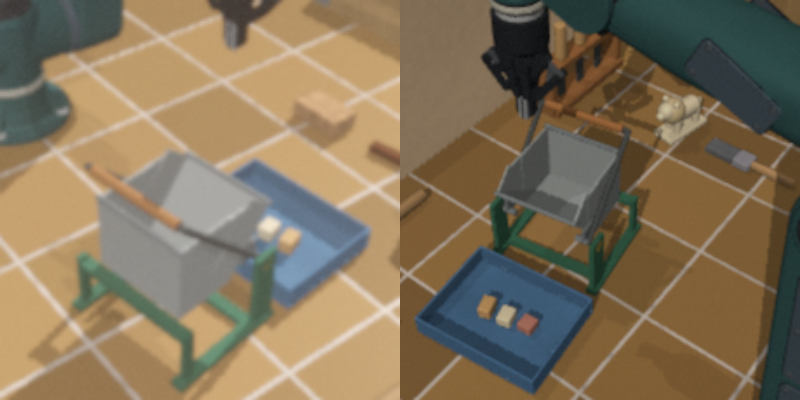

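The bin is empty and upright: the bar at (90,168)-(178,225) and the rim match the start. All three offcuts are in the dish, which hasn't moved, and the gripper is well above everything.

```bash
python3 -c "
from station import order;print(order.job_done())"
```

```text
the job is handed in; nothing more can be done
None
```

The bin was tipped and its three offcuts are in the dish, the bin is back upright on its rest, the arm is clear of everything, and the job was handed in at about 16.5 s; the hand-in gave no verdict.

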